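# Find the full tin in the caddy by its weight

### The job

First fold the caddy's carry handle down, away from you, until it rests fully in its catch, so that the three tins are free. The tins look alike but one is full and clearly the heaviest: find it by feel, carry the two lighter ones over to the bamboo board and leave them standing on it for refilling, without dropping or tipping any tin and without disturbing the cup, egg timer or salt shaker. Finish while holding the heaviest tin: keep it gripped upright and still, about 20 cm above the worktop, and do not put it down or let go.

Things in the scene. Friction and masses are not known exactly. Their poses are not given: they have to be found in the camera images.
- caddy: Low pale wood tray, 84 mm (its x) by 272 mm (its y), fixed; inner floor 4 mm, rim 16 mm above the worktop. Origin: centre of the underside, at z = 0; x points away from the robot (within 20 degrees), y along the row. Tins stand at x = 0, y = -85, 0, +85 mm (within 4 mm). Steel ears with the handle's pivot at y = -138 and +138 mm, 49 mm high; steel catches beside them at x = +34 mm
- carry_handle (a joint): Folding U-shaped carry handle of 8 mm steel bar on the caddy; cross bar 110 mm from the pivot axis. Angle in rad: 0 = folded down level on the far (+x) side, resting in its catch against a hard stop; 1.57 = straight up over the tins; at most 1.9. Starts at 1.2 to 1.8. No spring: pivot friction (0.17 N m) keeps it where it is left; 1 to 3 N at the cross bar moves it
- handle_grip (a point): Middle of the handle's cross bar, on its centre line: a round pale wood grip, 14 mm thick and 150 mm long along the caddy's y, that can be pinched from above. At handle angle a it lies at x = 110 cos(a) mm, y = 0, z = 38 + 110 sin(a) mm in the caddy's frame
- handle_hinge (a point): Middle of the handle's pivot axis, at x = 0, y = 0, z = 38 mm in the caddy's frame; the axis runs along the caddy's y
- tin_a: One of three outwardly identical closed round tins of plain aluminium, 56 mm across, 85 mm tall, lid fixed. Origin: centre of the underside; z up. The two lighter ones weigh 90 to 143 g each, the full one 324 to 396 g; only the weight tells them apart, and the full one's place in the row changes from start to start
- tin_b: Another of the three identical tins, described under tin_a
- tin_c: Another of the three identical tins, described under tin_a
- board: Small bamboo serving board lying fixed on the worktop, left of the caddy, 130 mm (its x) by 186 mm (its y), 9 mm thick. Origin: centre of the underside. Its long (y) axis points roughly away from the robot. There is room on it for three tins in a row along y
- cup: Bystander: loose white espresso cup, 59 x 83 x 55 mm, near the front edge; leave it alone. Origin: centre of the underside
- egg_timer: Bystander: loose kitchen timer, 54 mm across, 52 mm tall, beyond the caddy; leave it alone. Origin: centre of the underside
- salt_shaker: Bystander: loose salt shaker, 44 mm across, 90 mm tall, beyond the board; leave it alone. Origin: centre of the underside
Things that resemble listed ones, but are neither listed nor needed, are in the scene too. What is shaped like the tin_c but pink is not meant.

How it is judged (in metres and radians):
On the way, in this order (a step that is already met when the one before it is completed fails the run):
1. the carry handle is folded down into its catch (within 0.07 rad), all tins still in the caddy (value of joint carry_handle below 0.07 rad and height (world z) of each of tin_a, tin_b, tin_c below 0.03 m), for 0.2 s.
2. a tin is lifted clear of the caddy (underside over 40 mm above the worktop) in the fingers (((height (world z) of tin_a above 0.04 m and contact force between tin_a and the fingers above 0.3 N) or (height (world z) of tin_b above 0.04 m and contact force between tin_b and the fingers above 0.3 N) or (height (world z) of tin_c above 0.04 m and contact force between tin_c and the fingers above 0.3 N))), for 0.2 s.
At the end, for the whole second after the job is handed in: Handle down (within 0.08 rad). The heaviest tin is in the fingers alone, upright within 0.3 rad, still, its underside 0.14 to 0.32 m above the worktop. The two lighter ones (each weighing under 2.2 N on the board) stand upright, still and let go on the board, centres over it (value of joint carry_handle below 0.08 rad and (((height (world z) of tin_a between 0.14 and 0.32 m and angle between tin_a's own z axis and vertical below 0.3 rad and linear speed of tin_a below 0.04 m/s and contact force between tin_a and the fingers above 1 N and contact force between tin_a and caddy below 0.1 N and contact force between tin_a and board below 0.1 N and contact force between tin_a and tin_b below 0.1 N and contact force between tin_a and tin_c below 0.1 N) and (x of tin_b in the frame of board between -0.063 and 0.063 m and y of tin_b in the frame of board between -0.091 and 0.091 m and height (world z) of tin_b between 0.004 and 0.014 m and angle between tin_b's own z axis and vertical below 0.1 rad and linear speed of tin_b below 0.03 m/s and contact force between tin_b and board between 0.4 and 2.2 N and contact force between tin_b and the arm below 0.1 N and contact force between tin_b and the fingers below 0.1 N) and (x of tin_c in the frame of board between -0.063 and 0.063 m and y of tin_c in the frame of board between -0.091 and 0.091 m and height (world z) of tin_c between 0.004 and 0.014 m and angle between tin_c's own z axis and vertical below 0.1 rad and linear speed of tin_c below 0.03 m/s and contact force between tin_c and board between 0.4 and 2.2 N and contact force between tin_c and the arm below 0.1 N and contact force between tin_c and the fingers below 0.1 N)) or ((height (world z) of tin_b between 0.14 and 0.32 m and angle between tin_b's own z axis and vertical below 0.3 rad and linear speed of tin_b below 0.04 m/s and contact force between tin_b and the fingers above 1 N and contact force between tin_b and caddy below 0.1 N and contact force between tin_b and board below 0.1 N and contact force between tin_b and tin_a below 0.1 N and contact force between tin_b and tin_c below 0.1 N) and (x of tin_a in the frame of board between -0.063 and 0.063 m and y of tin_a in the frame of board between -0.091 and 0.091 m and height (world z) of tin_a between 0.004 and 0.014 m and angle between tin_a's own z axis and vertical below 0.1 rad and linear speed of tin_a below 0.03 m/s and contact force between tin_a and board between 0.4 and 2.2 N and contact force between tin_a and the arm below 0.1 N and contact force between tin_a and the fingers below 0.1 N) and (x of tin_c in the frame of board between -0.063 and 0.063 m and y of tin_c in the frame of board between -0.091 and 0.091 m and height (world z) of tin_c between 0.004 and 0.014 m and angle between tin_c's own z axis and vertical below 0.1 rad and linear speed of tin_c below 0.03 m/s and contact force between tin_c and board between 0.4 and 2.2 N and contact force between tin_c and the arm below 0.1 N and contact force between tin_c and the fingers below 0.1 N)) or ((height (world z) of tin_c between 0.14 and 0.32 m and angle between tin_c's own z axis and vertical below 0.3 rad and linear speed of tin_c below 0.04 m/s and contact force between tin_c and the fingers above 1 N and contact force between tin_c and caddy below 0.1 N and contact force between tin_c and board below 0.1 N and contact force between tin_c and tin_a below 0.1 N and contact force between tin_c and tin_b below 0.1 N) and (x of tin_a in the frame of board between -0.063 and 0.063 m and y of tin_a in the frame of board between -0.091 and 0.091 m and height (world z) of tin_a between 0.004 and 0.014 m and angle between tin_a's own z axis and vertical below 0.1 rad and linear speed of tin_a below 0.03 m/s and contact force between tin_a and board between 0.4 and 2.2 N and contact force between tin_a and the arm below 0.1 N and contact force between tin_a and the fingers below 0.1 N) and (x of tin_b in the frame of board between -0.063 and 0.063 m and y of tin_b in the frame of board between -0.091 and 0.091 m and height (world z) of tin_b between 0.004 and 0.014 m and angle between tin_b's own z axis and vertical below 0.1 rad and linear speed of tin_b below 0.03 m/s and contact force between tin_b and board between 0.4 and 2.2 N and contact force between tin_b and the arm below 0.1 N and contact force between tin_b and the fingers below 0.1 N)))); the arm keeps its last pose, push and grip.
It fails at once if a tin is tipped over (more than 0.7 rad) (angle between any of tin_a, tin_b, tin_c's own z axis and vertical above 0.7 rad).
It fails at once if a tin is dropped or thrown (faster than 0.7 m/s out of the fingers) ((linear speed of tin_a above 0.7 m/s and contact force between tin_a and the fingers below 0.05 N) or (linear speed of tin_b above 0.7 m/s and contact force between tin_b and the fingers below 0.05 N) or (linear speed of tin_c above 0.7 m/s and contact force between tin_c and the fingers below 0.05 N)).
It fails at once if the cup, egg timer or salt shaker is shifted by over 30 mm or knocked over (distance of any of cup, egg_timer, salt_shaker from where it was at the start of the episode above 0.03 m or angle between any of cup, egg_timer, salt_shaker's own z axis and vertical above 0.5 rad).
It also fails if it takes over 72 s, if anything falls off the work surface, if the arm or the gripper's body presses on something with over 40 N, if the wrist force passes 120 N, or if a joint passes its speed limit or range.

### The arm

A 6-joint arm with a two-finger parallel gripper is mounted at the origin on a cart in front of the work surface, level with it; the furniture and walls round the work are solid. World frame = base frame: x ahead of the robot, y to its left, z up, the work surface at z = 0. Lengths are in mm, angles in rad, forces in N, time in s.
With the tool pointing down it reaches from about 325 to 875 mm from the base axis. Payload 4.4 kg.
Tool frame: the origin (TCP) lies on the centre line of the jaws, within the pads' length; the fingertips stand ahead of it and the grasp point (between the pads) lies 6 mm ahead of it (ctrl.tcp_to_tips is the z of the fingertips in the tool frame, in mm); z points along the fingers, y is the line along which they close (so a half turn about z gives the same grasp; the last joint's range is limited). The gripper opens to 85 mm and grips with 20 to 120 N. Pads are 22 mm wide; open, the fingers measure 114 mm over their backs; the gripper's body (76 mm by 85 mm) begins 54 mm behind the grasp point. The pads swing forward as they close: fully open they stand 13 mm farther back than shut.
Start: joints at [1.133, 0.207, 1.542, -0, 1.393, -0.15], TCP at [163.22, 551.35, 256.282] pointing down, gripper open.
Joint ranges: [-2.73, 2.73], [-0.86, 2.22], [0.23, 2.46], [-1.11, 4.25], [0.08, 2.63], [-2.82, 2.82]. Speed limits (rad/s): [2.79, 2.79, 3.14, 3.14, 3.14, 3.14].

### API

Orientations are given as a 3x3 rotation matrix whose columns are the frame's x, y, z axes.
In Python, from plant import ctrl, sensors, optics gives the robot as it stands. Calls block until the motion is done:
- ctrl.move_ptp(position, orientation): joint-space move of the TCP to a pose.
- ctrl.move_l(position, rot=None, vel=150, threshold=None): straight line of the TCP; rot=None keeps the orientation; vel is the mean speed in mm/s. With threshold (N) it stops when the force on the tool has changed by that much, and returns True; else False.
- ctrl.set_joints(angles): joint-space move.
- ctrl.gripper_to(opening, force=None): finger opening in mm; force is the grip in N (None keeps the last); returns when the fingers have stopped.
- ctrl.hold(seconds).
- ctrl.solve_ik(position, orientation): joint angles nearest the present ones, or None.
- sensors.read_state(): the state.
- optics.grab_frame(name): name is "side" or "top" or "wrist"; returns (picture, depth): 420x560x3 uint8, red, green, blue; 420x560 float32, mm along the optical axis (not along the pixel's ray), 0 where there is no reading.
- optics.camera_params(name): a dict with "mtx" (3x3 intrinsics, pixels), "R" (3x3) and "t" (3): a world point X has camera coordinates R X + t; the wrist camera has in their place "T_tool_cam" (4x4, takes a point from camera to tool coordinates, whose origin is the TCP and whose axes are the flange's). Camera axes: x right, y down, z forward; pixel columns grow to the right and rows downward; lengths in mm; the calibration is good to about 2 mm. The wrist camera is an equidistant fisheye: a pixel r from the principal point sees the ray r / f radians off the axis. A picture is of the moment at which its call begins: read the wrist's pose just before it. camera_params takes no time and is no camera call.
A pose or a line that the arm cannot do raises ctrl.MotionError and nothing moves.
- ctrl.finish_job(): hands the job in; it is judged then, once.
The state is a dict: "t": time; "q": joint angles; "qvel": joint speeds; "tau": joint torques, N m; "eef_pos": TCP position; "eef_rot": TCP orientation; "force": force on the tool from outside, world axes, zero at the start; "wrist_torque": the same for the moment, N m; "grip_width": finger opening in mm; "grasp_force": force on a finger pad.
Only numpy, scipy, OpenCV 4.12 (cv2) and the standard library are available. Lean on these libraries where they do the work, as an engineer would, in place of code of your own. Each camera call takes 0.05 s, during which the arm holds its last target. There are 200 camera calls.

## Working session

There is one attempt and no reset: what is moved stays moved. The work goes in short steps, each a Python script; the robot and the scene stay as the last script left them, time stands still between calls to the robot, and variables do not carry over. Pictures are saved under pics/ and viewed, at most 10 in all, crops included, and the job is handed in when it is done.

```bash
mkdir -p pics; ls
python3 - <<'E'
from plant import ctrl,sensors,optics
import cv2,numpy as np
ims=[]
for n in("top","side"):
    p,d=optics.grab_frame(n);np.savez(f"pics/{n}.npz",p=p,d=d)
    cv2.imwrite(f"pics/{n}.png",p[:,:,::-1])
    c=optics.camera_params(n);print(n,c['mtx'].tolist(),c['R'].round(4).tolist(),c['t'].round(1).tolist(),(d>0).mean())
s=sensors.read_state();print(s['t'],s['eef_rot'].round(3) if hasattr(s['eef_rot'],'round') else s['eef_rot'],s['force'],ctrl.tcp_to_tips)
E
```

```text
pics
top [[438.2416047609591, 0.0, 284.1419389094463], [0.0, 438.2416047609591, 209.6427284335788], [0.0, 0.0, 1.0]] [[0.0083, -0.9998, 0.0188], [-0.9906, -0.0107, -0.136], [0.1362, -0.0175, -0.9905]] [138.6, 608.8, 1139.7] 0.9960884353741497
side [[487.7358222077822, 0.0, 281.6232436592151], [0.0, 487.7358222077822, 205.59100049237563], [0.0, 0.0, 1.0]] [[0.7043, -0.7097, -0.0157], [-0.4972, -0.4773, -0.7245], [0.5067, 0.5181, -0.689]] [-333.2, 421.6, 655.3] 0.9960459183673469
0.1 [[-0.959  0.284 -0.001]
 [ 0.284  0.959 -0.002]
 [ 0.    -0.002 -1.   ]] [ 0.51311557  0.31952746 -0.03884048] 25.0
```

View pics/top.png

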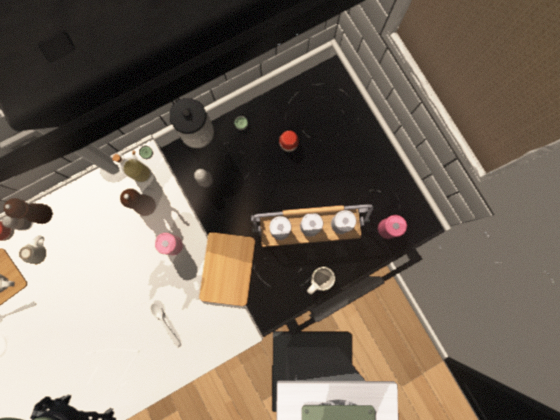

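View pics/side.png

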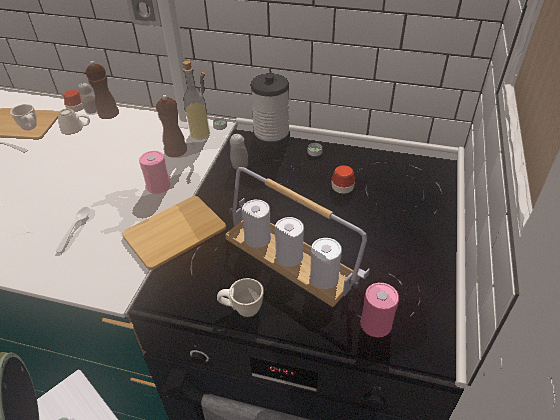

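The top view shows the three aluminium tins in the caddy, at (280,227), (312,224) and (345,221). The handle's wooden bar is along row ~211, and the board is at (228,270). The cup is at (322,279), the red timer at (289,140) and the salt shaker at (203,177). The side view shows the tins at (257,208), (290,227) and (326,248).

Candidates for the tins:
- The three plain grey ones in the wood tray fit the description.
- The pink ones, top (168,243) and (395,226), side (155,172) and (380,308), do not.

I'll measure from both views and confirm with one crop.

```bash
cat > h.py <<'E'
import numpy as np,cv2
from plant import ctrl,sensors,optics
def cloud(n,p,d):
    c=optics.camera_params(n);K=c['mtx'];v,u=np.mgrid[:420,:560]
    X=np.stack([(u-K[0,2])/K[0,0]*d,(v-K[1,2])/K[1,1]*d,d],-1)
    W=(X-c['t'])@c['R']; W[d<=0]=np.nan
    return W
E
python3 - <<'E'
from h import *
for n,box in(("top",(240,195,385,255)),("side",(220,155,375,305))):
    z=np.load(f"pics/{n}.npz");p,d=z['p'],z['d'];W=cloud(n,p,d)
    hsv=cv2.cvtColor(p,cv2.COLOR_RGB2HSV);Z=W[...,2]
    B=np.zeros(Z.shape,bool);B[box[1]:box[3],box[0]:box[2]]=1
    print(n)
    def comps(m,mn,name):
        k,l,s,c=cv2.connectedComponentsWithStats(m.astype(np.uint8),connectivity=4)
        for i in range(1,k):
            if s[i,4]>=mn:
                w=W[l==i];r=cv2.minAreaRect(w[:,:2].astype(np.float32))
                print(name,s[i,4],c[i].round(1),'mean',w.mean(0).round(1),'rect',np.round(r[0],1),np.round(r[1],1),round(r[2],1),'z',np.percentile(Z[l==i],[5,50,95]).round(1))
    wood=(hsv[...,0]>8)&(hsv[...,0]<25)&(hsv[...,1]>70)
    comps(B&~wood&(Z>78)&(Z<97)&(W[...,0]>300),60,'tinlid')
    comps(B&wood&(Z>105),40,'grip')
    comps(B&wood&(Z>8)&(Z<24),30,'rim')
    comps(wood&(Z>3)&(Z<16)&(W[...,0]>250)&(W[...,0]<600)&(W[...,1]<400)&~B,300,'board')
    R=(W[...,0]>250)&(W[...,0]<900)&(abs(W[...,1])<450)
    comps(R&(Z>22)&(Z<260)&~B,60,'obj')
p=cv2.imread("pics/side.png");cv2.imwrite("pics/crop.png",cv2.resize(p[150:310,215:395],None,fx=3.6,fy=3.6,interpolation=cv2.INTER_CUBIC))
E
```

```text
top
tinlid 362 [345.  220.5] mean [574.5 -12.2  87. ] rect [574.7 -12.6] [52.8 53.7] 45.2 z [83.4 87.2 90.6]
tinlid 354 [312.  223.4] mean [566.   73.1  87.3] rect [565.7  72.9] [52.4 53.5] 8.2 z [83.3 87.4 91.2]
tinlid 365 [280.2 226.7] mean [556.7 154.9  87.3] rect [557.2 155.4] [54.6 51.6] 0.7 z [83.6 87.4 90.6]
grip 339 [312.8 210.3] mean [591.5  76.2 149.5] rect [592.1  75.4] [ 13.8 148.3] 5.6 z [145.1 149.6 153.4]
rim 256 [312.1 235.2] mean [541.2  66.8  15.1] rect [562.9  72.7] [ 79.6 276.3] 5.4 z [10.4 15.2 19. ]
rim 142 [247.  245.6] mean [511.5 244.3  10.2] rect [512.1 244.9] [37.8 49.4] 86.1 z [ 8.2  9.8 13.1]
board 2995 [225.4 271. ] mean [442.9 301.6   8.5] rect [449.5 296.4] [132.1 187.1] 83.3 z [ 4.8  8.5 12.3]
obj 11446 [464.2 199.6] mean [ 622.6 -290.9  157.7] rect [ 626.2 -288.3] [636.6  13.3] 30.1 z [ 39.  163.6 250.9]
obj 1719 [191.1 120.9] mean [817.2 382.7 137.6] rect [835.1 392.6] [114.5  92.4] 27.7 z [ 43.4 162.6 169.6]
obj 288 [289. 140.] mean [800.  132.8  43.6] rect [802.3 132.2] [45.1 50.1] 1.3 z [25.3 47.  52.5]
obj 239 [203.3 177.3] mean [687.7 359.6  67
[... 1352 characters left out ...]
4  10.2] rect [451.1 296.7] [133.2 190.1] 83.1 z [ 7.6 10.2 12.6]
obj 3661 [272.5  89.6] mean [833.1 384.9 142.4] rect [836.1 392.5] [121.5  92.2] 25.2 z [ 36.  155.3 244.1]
obj 14134 [496.8 297.2] mean [ 633.3 -284.2  166.8] rect [ 666.2 -265.2] [543.9   9.7] 30.0 z [ 43.6 178.4 252.1]
obj 302 [237.2 145. ] mean [687.2 357.3  70.2] rect [690.2 360. ] [27.7 39.8] 42.4 z [46.9 71.2 89.8]
obj 631 [155.1 170.3] mean [506.2 431.5  59.4] rect [510.6 433.8] [30.9 54.4] 88.0 z [26.3 62.3 83. ]
obj 1202 [381.  307.7] mean [ 554.9 -153.    67.5] rect [ 563.1 -147.4] [56.  50.6] 1.0 z [27.3 79.2 86.6]
obj 202 [245.6 308.2] mean [409.6  24.6  37.9] rect [408.5  33. ] [22.  61.6] 41.7 z [23.7 37.9 52.3]
```

View pics/crop.png

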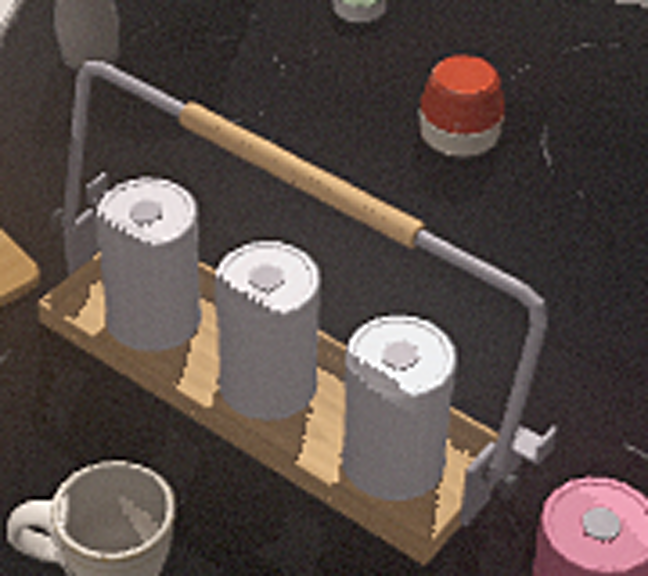

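The crop shows the three plain aluminium tins at (147,265), (268,330) and (400,405), standing in the wood tray under the raised handle. The pink one is outside at (600,530), so the tray tins are the ones meant. The heights (lids ≈ 88, grip ≈ 145) and xy positions agree between the two views. Next I fold the handle.

```bash
cat >> h.py <<'E'
TH=0.106; CX=np.array([np.cos(TH),np.sin(TH)]); CY=np.array([-np.sin(TH),np.cos(TH)]); C=np.array([565.2,73.2])
def rot(ang):  # tool down, closing direction at ang
    c,s=np.cos(ang),np.sin(ang); return np.array([[-s,c,0],[c,s,0],[0,0,-1.]]).T@np.eye(3) if 0 else np.column_stack([[s,-c,0],[c,s,0],[0,0,-1.]])
def cad(x,y,z): return np.r_[C+x*CX+y*CY,z]
def st(msg=''):
    s=sensors.read_state();print(msg,round(s['t'],2),np.round(s['eef_pos'],1),'F',np.round(s['force'],2),'w',round(s['grip_width'],1),'g',round(s['grasp_force'],1));return s
E
python3 - <<'E'
from h import *
for a in(TH,TH+np.pi,TH-np.pi/2,TH+np.pi/2):
    R=rot(a);print(round(a,2),np.round(np.linalg.det(R),2),[np.round(ctrl.solve_ik(p,R),2) if ctrl.solve_ik(p,R) is not None else None for p in(cad(25,0,250),cad(110,0,40),np.array([405,302,70.]))])
E
```

```text
Traceback (most recent call last):
  File "scipy/spatial/transform/_rotation.pyx", line 1143, in scipy.spatial.transform._rotation.Rotation.from_matrix
ValueError: Non-positive determinant (left-handed or null coordinate frame) in rotation matrix 0: [[ 0.10580161  0.99438726  0.        ]
 [-0.99438726  0.10580161  0.        ]
 [ 0.          0.         -1.        ]].
```

```bash
sed -i 's/^    c,s=np.cos.*/    c,s=np.cos(ang),np.sin(ang); return np.column_stack([[-s,c,0],[c,s,0],[0,0,-1.]])/' h.py
python3 - <<'E'
from h import *
for a in(TH,TH+np.pi,TH-np.pi/2,TH+np.pi/2):
    R=rot(a);print(round(a,2),[np.round(q,2) if (q:=ctrl.solve_ik(p,R)) is not None else None for p in(cad(25,0,250),cad(110,0,40),np.array([405,302,70.]))])
R=rot(TH)
if ctrl.solve_ik(cad(25,0,250),R)[5]<-2.2 or ctrl.solve_ik(cad(25,0,250),R)[5]>2.2: R=rot(TH+np.pi)
ctrl.gripper_to(50,25)
ctrl.move_ptp(cad(26,2,240),R)
ctrl.move_l(cad(26,2,151),vel=120,threshold=8)
st('down');ctrl.gripper_to(5,25);s=st('grip')
p,d=optics.grab_frame("side");cv2.imwrite("pics/grip.png",p[130:330,200:400,::-1].repeat(3,0).repeat(3,1))
E
```

```text
0.11 [array([-0.02,  0.25,  1.5 , -0.  ,  1.39, -0.12]), array([-0.  ,  0.65,  1.4 , -0.  ,  1.09, -0.11]), array([ 0.47,  0.3 ,  1.86, -0.  ,  0.98,  0.36])]
3.25 [None, None, array([ 0.47,  0.3 ,  1.86, -0.  ,  0.98, -2.78])]
-1.46 [array([-0.02,  0.25,  1.5 , -0.  ,  1.39,  1.45]), array([-0.  ,  0.65,  1.4 , -0.  ,  1.09,  1.46]), array([ 0.47,  0.3 ,  1.86, -0.  ,  0.98,  1.93])]
1.68 [array([-0.02,  0.25,  1.5 , -0.  ,  1.39, -1.69]), array([-0.  ,  0.65,  1.4 , -0.  ,  1.09, -1.68]), array([ 0.47,  0.3 ,  1.86, -0.  ,  0.98, -1.21])]
down 3.71 [591.6  78.  151.9] F [1.37 0.38 0.61] w 49.8 g 0.0
grip 4.12 [591.4  77.9 152. ] F [-0.73  0.25  3.33] w 13.1 g 24.4
```

View pics/grip.png

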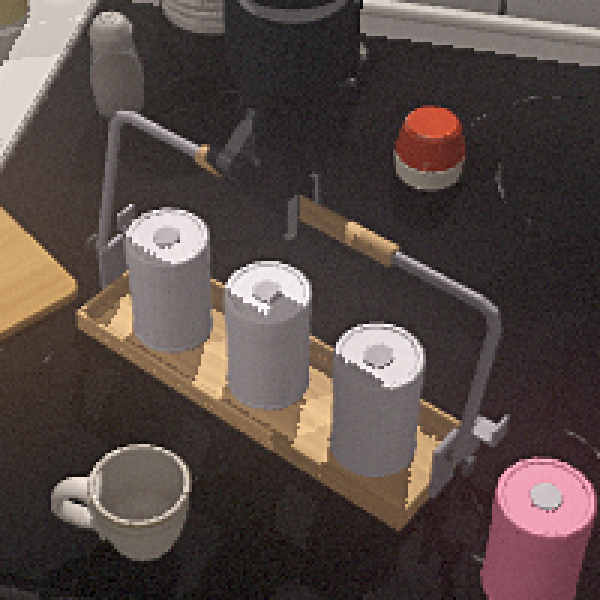

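The view shows the gripper closed on the middle of the grip, around (260,180). The opening reads 13 mm, so the bar is held. I now follow the arc down.

Run:
```python
from h import *
s=sensors.read_state();p=np.array(s['eef_pos']);x0=(p[:2]-C)@CX;y0=(p[:2]-C)@CY
a0=np.arctan2(p[2]-6-38,x0);print(a0,x0,np.hypot(x0,p[2]-44))
for a in np.linspace(a0,0.03,9)[1:]:
    ctrl.move_l(cad(110*np.cos(a),y0,44+110*np.sin(a)),vel=90)
    st(f'{a:.2f}')
print(ctrl.move_l(cad(110,y0,34),vel=30,threshold=15));st('stop')
ctrl.hold(.3)
p,d=optics.grab_frame("side");cv2.imwrite("pics/fold.png",p[130:330,200:400,::-1].repeat(3,0).repeat(3,1))
```

```text
1.3294850101973614 26.57044331661608 111.18449665278017
1.17 4.53 [608.7  79.6 145. ] F [ 0.96 -1.09  0.67] w 13.0 g 24.9
1.00 4.88 [623.6  81.1 136.2] F [ 0.79 -1.26 -0.71] w 13.0 g 25.2
0.84 5.22 [637.9  82.6 125.7] F [ 1.31 -1.14 -0.93] w 13.3 g 24.9
0.68 5.58 [650.3  83.9 112.9] F [ 1.65 -2.82 -1.57] w 12.7 g 24.6
0.52 5.92 [660.2  85.   98. ] F [ 1.05 -3.07 -1.08] w 12.9 g 24.6
0.35 6.28 [667.6  85.8  81.7] F [ 1.14 -2.39 -0.94] w 13.1 g 24.7
0.19 6.62 [672.2  86.4  64.6] F [ 0.84 -3.52 -1.73] w 13.2 g 24.6
0.03 6.97 [673.9  86.7  47. ] F [-0.05 -4.4  -1.79] w 12.6 g 24.7
True
stop 7.25 [673.9  86.6  45.2] F [-1.4   0.13  5.39] w 13.4 g 25.4
```

View pics/fold.png

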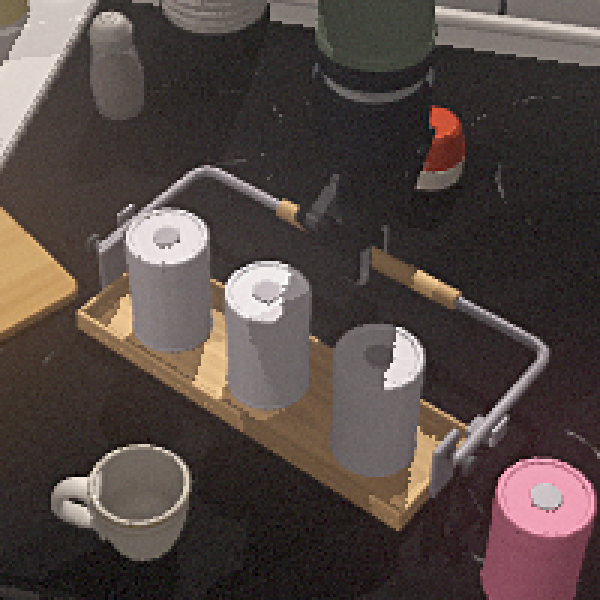

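The handle is down, level beyond the row, with the bar at about (290,210)–(540,350). A hard stop was felt at TCP z ≈ 45. I release, rise, and check the bar height from both views while moving to the left tin.

Run:
```python
from h import *
ctrl.gripper_to(45)
s=sensors.read_state();p=np.array(s['eef_pos']);ctrl.move_l(p+[0,0,130],vel=200)
ctrl.move_ptp(cad(0,130,190),rot(TH))
ctrl.gripper_to(85)
st()
for n in("top","side"):
    pp,d=optics.grab_frame(n);W=cloud(n,pp,d);hsv=cv2.cvtColor(pp,cv2.COLOR_RGB2HSV);Z=W[...,2]
    L=(W[...,:2]-C)@np.column_stack([CX,CY])
    m=(L[...,0]>90)&(L[...,0]<130)&(abs(L[...,1])<80)&(Z>15)&(Z<70)
    w=Z[m];print(n,m.sum(),np.percentile(w,[5,50,95]).round(1),L[m].mean(0).round(1))
    for y in(85,0,-85):
        m=(abs(L[...,0])<35)&(abs(L[...,1]-y)<38)&(Z>80)&(Z<96)
        if m.sum()>100:
            r=cv2.minAreaRect(W[m][:,:2].astype(np.float32));print(' tin',y,m.sum(),np.round(r[0],1),np.round(r[1],1),np.median(Z[m]).round(1),L[m].mean(0).round(1))
```

```text
10.0 [551.8 202.  189.9] F [ 0.34 -0.75  0.71] w 84.8 g 0.0
top 239 [38.1 43.2 47. ] [109.4 -13.9]
 tin 85 133 [548.1 162.6] [40.6 33.3] 87.3 [-11.1  86.8]
 tin 0 359 [567.   73.1] [52.1 52.5] 87.3 [ 1.5 -0.7]
 tin -85 361 [574.5 -12.4] [52.9 54.4] 87.2 [  0.2 -86.1]
side 457 [37.2 44.1 47.6] [107.6  -5.2]
 tin 85 513 [556.4 153.6] [54.3 54.9] 88.8 [-2.3 79.4]
 tin 0 572 [566.7  71.9] [55.1 54.6] 88.7 [-0.9 -3. ]
 tin -85 642 [574.7 -14.1] [56.5 54.4] 89.0 [ -2.4 -88.7]
```

The bar centre is at about 38.5 mm, so the handle is seated. Next I lift and weigh the left tin.

```bash
cat >> h.py <<'E'
def pick(xy,R,up=170):
    ctrl.gripper_to(85,35); ctrl.move_ptp(np.r_[xy,170],R)
    ctrl.move_l(np.r_[xy,66],vel=120,threshold=12); ctrl.hold(.3)
    f0=np.mean([sensors.read_state()['force'][2] for _ in range(5)])
    ctrl.gripper_to(45,35); st('closed')
    ctrl.move_l(np.r_[xy,up],vel=90); ctrl.hold(.4)
    f=[]
    for _ in range(10): f.append(sensors.read_state()['force'][2]); ctrl.hold(.03)
    st('lifted'); w=f0-np.mean(f); print('weight N',round(w,2),'f0',round(f0,2)); return w
def place(xy,R,tcpz,via=True):
    ctrl.move_ptp(np.r_[xy,170],R); ctrl.move_l(np.r_[xy,tcpz+12],vel=120)
    print(ctrl.move_l(np.r_[xy,tcpz-4],vel=25,threshold=2.5)); st('placed')
    ctrl.gripper_to(85); z=sensors.read_state()['eef_pos']; ctrl.move_l(np.r_[xy,170],vel=150)
RC=rot(TH); RB=rot(np.deg2rad(-97)) # board: close across its long axis
B=np.array([450.,296.6]); BY=np.array([np.cos(np.deg2rad(-7)),np.sin(np.deg2rad(-7))])
E
python3 - <<'E'
from h import *
pick(np.array([556.6,154.5]),RC)
E
```

```text
closed 12.34 [556.8 154.5  66.3] F [-0.19 -0.43  1.46] w 55.5 g 37.3
lifted 14.38 [556.6 154.5 170. ] F [ 0.16 -0.22 -1.24] w 55.1 g 37.2
weight N 0.55 f0 -0.56
```

The reading of about 0.6–1.2 N is well below 3.2 N, so this tin is light. It goes on the far part of the board, and then I weigh the middle tin.

Run:
```python
from h import *
place(B+46*BY,RB,71)
w=pick(np.array([566.3,72.7]),RC)
if w<2.2:
    place(B-46*BY,RB,71)
p,d=optics.grab_frame("side");cv2.imwrite("pics/mid.png",cv2.resize(p[130:330,80:400,::-1],None,fx=2.4,fy=2.4))
```

```text
True
placed 17.56 [495.8 290.9  71.2] F [-0.05 -0.53  3.11] w 55.9 g 37.5
closed 22.6 [566.4  72.7  66.3] F [-0.96  0.19  3.09] w 55.2 g 37.6
lifted 24.64 [566.3  72.7 170. ] F [ 0.6   0.78 -3.41] w 55.4 g 37.6
weight N 2.85 f0 -0.49
```

View pics/mid.png

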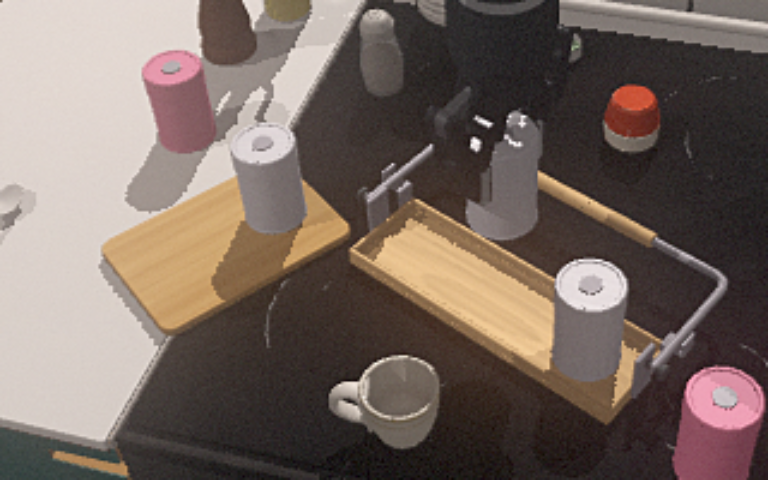

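One tin stands on the board at (268,180), and the middle tin is held at (503,180). The middle one weighs about 3 N, so it is the heavy one. I put it back where it stood and take the right tin.

Run:
```python
from h import *
place(np.array([566.3,72.7]),RC,66)
w=pick(np.array([574.6,-13.2]),RC)
if w<2.0:
    place(B-46*BY,RB,71)
    w=pick(np.array([566.3,72.7]),RC,up=265)
    p,d=optics.grab_frame("top");cv2.imwrite("pics/endt.png",cv2.resize(p[160:330,180:420,::-1],None,fx=3,fy=3))
p,d=optics.grab_frame("side");cv2.imwrite("pics/end.png",cv2.resize(p[130:330,80:400,::-1],None,fx=2.4,fy=2.4))
```

```text
True
placed 26.37 [566.3  72.7  66.1] F [-0.88 -0.28  3.56] w 55.6 g 37.8
closed 29.98 [574.9 -13.3  66.3] F [-0.   -0.78  1.63] w 55.0 g 37.2
lifted 32.02 [574.6 -13.2 170. ] F [ 0.34 -0.19 -0.99] w 55.7 g 37.2
weight N 0.18 f0 -0.66
True
placed 35.5 [404.5 302.1  71.2] F [-0.44  0.37  4.02] w 55.5 g 37.5
closed 40.62 [566.6  72.7  66.3] F [0.48 0.03 1.55] w 55.5 g 37.8
lifted 43.71 [566.3  72.7 265. ] F [-0.17  0.61 -3.39] w 55.1 g 37.7
weight N 2.66 f0 -0.75
```

View pics/end.png

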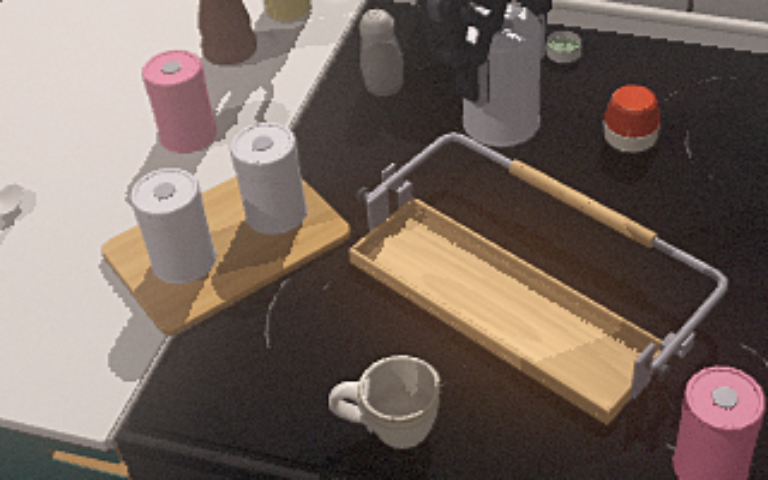

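Both light tins stand on the board at (175,225) and (268,180). The handle is down and the bystanders are undisturbed. The heavy tin is held upright at (502,90), with its underside at about 203 mm.

Run:
```python
from h import *
ctrl.hold(.5);st();print(ctrl.finish_job())
```

```text
44.31 [566.3  72.7 265. ] F [-1.14 -0.87 -3.81] w 55.0 g 37.7
the job is handed in; nothing more can be done
None
```

I handed the job in at 44 s with the handle folded into its catch, the two lighter tins standing on the board, and the heaviest (middle) tin held upright about 20 cm above the worktop; no verdict came back.

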